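Red screwdriver back into its foam cut-out

TASK

Put the red-handled screwdriver away in its screwdriver-shaped cut-out in the dark foam insert: handle in the wide part, shaft in the long narrow channel, pressed down until it lies flat on the bottom. Leave the blue-handled screwdriver where it is, it is still needed.

Things in the scene. Friction and masses are not known exactly. Their poses are not given: they have to be found in the camera images.
- red_handle (a point): Centre of the red handle of the 207 mm screwdriver to put away, which lies flat; 13.5 mm above its underside. x points from the blade towards the butt, z up. Handle 93 mm long (46 mm each way from here), 27 mm high, 25 to 29 mm wide; grasp it here, across the width. About 70 g, nearly all in the handle. In the foam the handle meets soft lips; its weight does not seat it, a light push (1 to 5 N) does.
- red_tip (a point): Blade tip of the same screwdriver, on the axis of its 6 mm steel shaft, 159.5 mm from the handle centre in the handle's -x direction, 13.5 mm above the tool's underside.
- pocket (a point): Floor of the wide handle part (109 x 53 mm, 26 mm deep) of the cut-out, under the handle centre when seated. x points to the butt end, z up; the narrower shaft channel (sloped sides, 24 mm at the bottom) runs in -x. Black slab 260 x 150 x 38 mm, yellow below, centre 55.5 mm in -x. A finger trough, 50 mm in x, 134 mm in y, 4 mm deeper, is centred here. Soft lips: 47 mm gap at the mouth, 23 mm below.
- blue_handle (a point): Centre of the blue handle of the other screwdriver (182 mm long, handle 93 mm by about 25 mm), 12 mm above the worktop, to be left where it lies. Local x points from the blade towards the butt.

How it is judged (in metres and radians):
At the end, for the whole second after the job is handed in: Red screwdriver at rest in the cut-out, shaft in the channel: handle centre within 14 mm along, 10 mm across, at most 5 mm too high; blade tip within 20 mm across, at most 8 mm too high and on the channel side; blue handle within 30 mm of its start (x of red_handle in the frame of pocket between -0.014 and 0.014 m and y of red_handle in the frame of pocket between -0.01 and 0.01 m and z of red_handle in the frame of pocket below 0.0185 m and x of red_tip in the frame of pocket below -0.14 m and y of red_tip in the frame of pocket between -0.02 and 0.02 m and z of red_tip in the frame of pocket below 0.022 m and distance of blue_handle from where it was at the start of the episode below 0.03 m and linear speed of red below 0.02 m/s); the robot touches nothing.
It fails at once if the blue-handled screwdriver is moved by more than 30 mm (distance of blue_handle from where it was at the start of the episode above 0.03 m).
It also fails if it takes over 40 s, if anything falls off the work surface, if the arm or the gripper's body presses on something with over 40 N, if the wrist force passes 120 N, or if a joint passes its speed limit or range.

ROBOT

A 6-joint arm with a two-finger parallel gripper is mounted at the origin on a cart in front of the work surface, level with it; the furniture and walls round the work are solid. World frame = base frame: x ahead of the robot, y to its left, z up, the work surface at z = 0. Lengths are in mm, angles in rad, forces in N, time in s.
With the tool pointing down it reaches from about 350 to 875 mm from the base axis. Payload 4.2 kg.
Tool frame: the origin (TCP) lies between the finger pads; the fingertips stand 17 mm ahead of it and the grasp point (between the pads) lies 2 mm behind it (nose_length is the distance from the TCP to the fingertips, in mm); z points along the fingers, y is the direction in which the jaws open and shut (so a half turn about z gives the same grasp; the last joint's range is limited). The gripper opens to 85 mm and grips with 20 to 120 N. Pads are 22 mm wide; open, the fingers measure 114 mm over their backs; the gripper's body (76 mm by 85 mm) begins 54 mm behind the grasp point. The pads swing forward as they close: fully open they stand 13 mm farther back than shut.
Start: joints at [-1.016, 0.385, 0.008, 0, -1.194, -0.259], TCP at [182.207, -597.829, 215.512] pointing down, gripper open.
Joint ranges: [-3.14, 3.14], [-1.21, 2.06], [-1.07, 1.41], [-3.16, 2.05], [-2.99, -0.16], [-3.1, 3.1]. Speed limits (rad/s): [2.79, 2.79, 3.14, 3.14, 3.14, 3.14].

INTERFACE

Orientations are given as a unit quaternion [x, y, z, w].
In Python, from bench import * gives the robot as it stands.
- The arm moves only by the tool jog_arm, never from a script. Its argument "increments" is a list of rows, each a list of 4 numbers: the shift along the tool's x, y, z in m, then the turn about the tool's z in degrees. A call has 1 to 10 rows; each row is the pose to reach, as a shift and turn from the pose measured when the call began, along the tool's axes at that moment; what a row does not reach only later rows make up. A row lasts 1/8 s, in which the tool goes at most 62.5 mm and 10.7 degrees, less where a joint would pass 70% of its speed; a pose out of reach is approached as far as the arm can. A call with a gripper value outside its range is refused whole. "hand" is the gripper's target within -1 to 1 (fully open at 1, half-way at 0, shut at -1), set as the call begins (left out, the last holds). The fingers move at their own pace and stop on an object; the grip force is fixed at half the most. Time passes only in rows, so rows that repeat a pose let the fingers close. It gives the time, the measured TCP pose, the force and the opening at its end, in the units of the state.
- read_state(): the state, without advancing time (a new reading comes with each control period).
- get_image(name): name is "scene" or "top" or "wrist"; returns the picture (420x560x3 uint8, red, green, blue); there is no depth.
- calibration(name): a dict with "fx", "fy", "cx", "cy" (pixels), "D" ([k1, k2, p1, p2, k3] as OpenCV has them; the pictures are not rectified), "position" and "rotation" of the camera in the world; the wrist camera has in their place "hand_eye" (4x4, takes a point from camera to tool coordinates, whose origin is the TCP and whose axes are the flange's). Camera axes: x right, y up, looking along -z (the intrinsics and any distortion apply to the point x, -y, -z); pixel columns grow to the right and rows downward; lengths in mm; the calibration is good to about 2 mm. A picture is of the moment at which its call begins: read the wrist's pose just before it. calibration takes no time and is no camera call.
- job_done(): hands the job in, once; it reports no verdict.
The state is a dict: "clock": time; "joints": joint angles; "joint_vel": joint speeds; "joint_efforts": joint torques, N m; "position": TCP position; "ee_rot": TCP orientation; "contact_force": force on the tool from outside, world axes, zero at the start; "wrist_torque": the same for the moment, N m; "gripper_width": finger opening in mm.
Only numpy, scipy, OpenCV 4.12 (cv2) and the standard library are available. Lean on these libraries where they do the work, as an engineer would, in place of code of your own. Each camera call takes 0.05 s, during which the arm holds its last target.

## Working session

There is one attempt and no reset: what is moved stays moved. The work goes in short steps, Python scripts to look and compute and a tool call to move; the robot and the scene stay as the last step left them, time stands still between calls to the robot, and variables do not carry over. Pictures are saved under pics/ and viewed, and the job is handed in when it is done.

Besides the shell and the picture viewer there is one more tool, called by a JSON object that holds its "op" and its "data". jog_arm: Moves the arm, as the interface text tells. Its arguments: {"type":"object","properties":{"increments":{"type":"array"},"hand":{"type":"number"}},"required":["increments"]}

```bash
mkdir -p pics; ls
python3 - <<'E'
from bench import *
import cv2
s=read_state();print({k:s[k] for k in("clock","position","ee_rot","gripper_width","contact_force")})
for n in("scene","top","wrist"):
    im=get_image(n);cv2.imwrite(f"pics/{n}0.png",cv2.cvtColor(im,cv2.COLOR_RGB2BGR));c=calibration(n);print(n,c)
E
```

```text
pics
{'clock': 0.0, 'position': array([ 182.03132381, -597.23997416,  214.39131011]), 'ee_rot': array([-1.47273453e-01,  9.89095172e-01,  1.10589755e-03, -2.19679851e-04]), 'gripper_width': 85.57396373388967, 'contact_force': array([-0.22831046, -0.0489052 ,  0.17214911])}
scene {'fx': 519.9369382987855, 'fy': 519.9369382987855, 'cx': 271.643852880274, 'cy': 209.98634138289614, 'D': array([-0.20179491,  0.        ,  0.        ,  0.        ,  0.        ]), 'position': array([ 63.21229703, 879.00060025, 786.93582326]), 'rotation': array([-0.11777454,  0.41602723,  0.87017779, -0.23630725])}
top {'fx': 468.59141758284727, 'fy': 468.59141758284727, 'cx': 282.1931068173969, 'cy': 211.85226788743543, 'D': array([-0.12342644,  0.        ,  0.        ,  0.        ,  0.        ]), 'position': array([ 502.80901747,  107.38193185, 1104.53687539]), 'rotation': array([-0.00997902,  0.00789316,  0.70873393, -0.70536114])}
wrist {'fx': 346.34350819397696, 'fy': 346.34350819397696, 'cx': 283.6987444384338, 'cy': 212.0639303250787, 'D': array([-0.07111223,  0.        ,  0.        ,  0.        ,  0.        ]), 'hand_eye': array([[ 1.66216270e-05,  9.45012658e-01,  3.27033753e-01,
         8.40145160e+01],
       [ 9.99999890e-01,  1.37899290e-04, -4.49305915e-04,
        -1.53863583e+00],
       [-4.69697499e-04,  3.27033724e-01, -9.45012552e-01,
        -1.57302703e+02],
       [ 0.00000000e+00,  0.00000000e+00,  0.00000000e+00,
         1.00000000e+00]])}
```

View pics/top0.png

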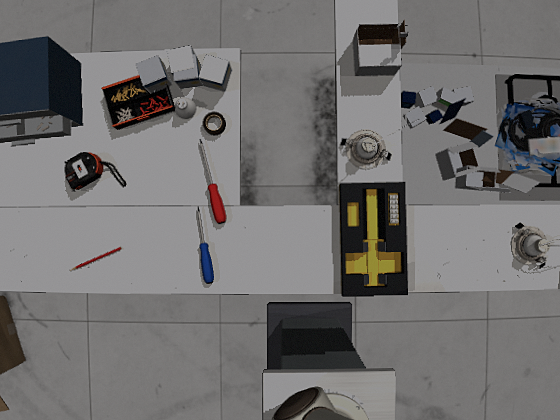

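View pics/scene0.png

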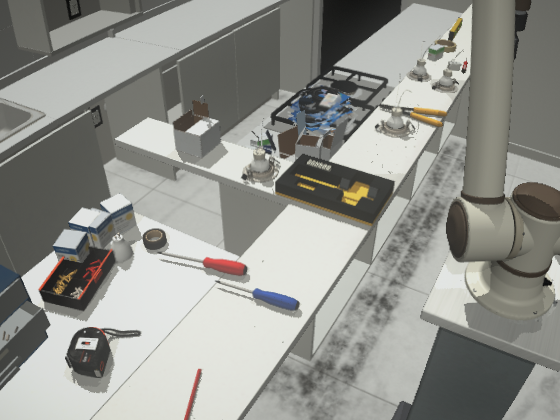

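View pics/wrist0.png

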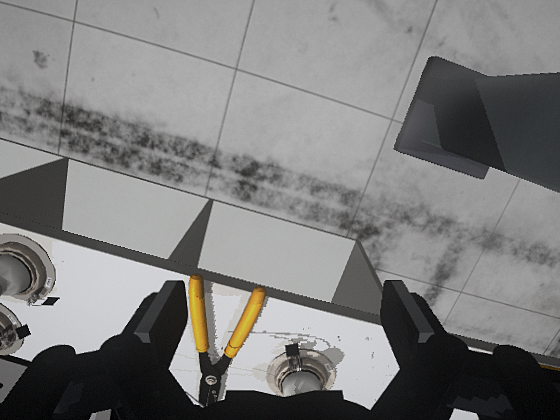

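```bash
cat > h.py <<'E'
import numpy as np, cv2
from scipy.spatial.transform import Rotation as R
from bench import calibration
def cam(n,pos=None,q=None):
    c=calibration(n);K=np.array([[c["fx"],0,c["cx"]],[0,c["fy"],c["cy"]],[0,0,1]])
    if n=="wrist":
        H=np.array(c["hand_eye"]);Rt=R.from_quat(q).as_matrix()
        Rw=Rt@H[:3,:3];p=Rt@H[:3,3]+pos
    else: Rw=R.from_quat(c["rotation"]).as_matrix();p=np.array(c["position"])
    return K,np.array(c["D"]),Rw@np.diag([1,-1,-1.]),p
def rays(C,px):
    K,D,Rw,p=C
    u=cv2.undistortPoints(np.array(px,float).reshape(-1,1,2),K,D)[:,0]
    return np.c_[u,np.ones(len(u))]@Rw.T
def plane(C,px,z):
    d=rays(C,px);p=C[3];return p+d*((z-p[2])/d[:,2])[:,None]
def tri(C1,a,C2,b):
    out=[]
    for d1,d2 in zip(rays(C1,a),rays(C2,b)):
        t=np.linalg.lstsq(np.c_[d1,-d2],C2[3]-C1[3],rcond=None)[0]
        A=C1[3]+d1*t[0];B=C2[3]+d2*t[1];out.append([*((A+B)/2),np.linalg.norm(A-B)])
    return np.array(out)
def proj(C,P):
    K,D,Rw,p=C;r=cv2.Rodrigues(Rw.T)[0]
    return cv2.projectPoints(np.array(P,float).reshape(-1,3),r,-Rw.T@p,K,D)[0][:,0]
def mask(im,c):
    h=cv2.cvtColor(im,cv2.COLOR_RGB2HSV);H,S,V=h[...,0],h[...,1],h[...,2]
    m={"red":((H<8)|(H>172))&(S>140)&(V>70),"blue":(H>105)&(H<128)&(S>150)&(V>50),"yel":(H>18)&(H<34)&(S>130)&(V>60)}[c]
    return m.astype(np.uint8)
def blob(m,near):
    n,l,s,c=cv2.connectedComponentsWithStats(m)
    i=min([k for k in range(1,n) if s[k,4]>60],key=lambda k:np.hypot(*(c[k]-near)))
    ys,xs=np.nonzero(l==i);return c[i],s[i],np.c_[xs,ys].astype(np.float32)
E
python3 - <<'E'
from h import *
T=cam("top");S=cam("scene")
it=cv2.imread("pics/top0.png")[...,::-1].copy();is_=cv2.imread("pics/scene0.png")[...,::-1].copy()
for c,a,b in(("red",(216,205),(226,266)),("blue",(207,262),(275,298)),("yel",(375,240),(345,190))):
    A=blob(mask(it,c),a);B=blob(mask(is_,c),b)
    print(c,A[0],A[1],cv2.minAreaRect(A[2]),B[0],B[1]);print(tri(T,[A[0]],S,[B[0]]).round(1))
    if c!="yel":
        e=cv2.boxPoints(cv2.minAreaRect(A[2])); print(plane(T,e,13.5).round(1))
for n,im,(x,y,w,h),k in(("top",it,(170,120,100,180),0),("top",it,(330,170,90,130),0),("scene",is_,(270,150,130,90),0)):
    z=cv2.resize(im[y:y+h,x:x+w],None,fx=(5 if w<110 else 6)*.66,fy=(5 if w<110 else 6)*.66,interpolation=cv2.INTER_CUBIC);cv2.imwrite(f"pics/c_{n}_{x}.png",z[...,::-1])
E
```

```text
red [216.6143617  203.25265957] [208 184  18  38 376] ((216.2353057861328, 202.44119262695312), (38.80569839477539, 11.399174690246582), 75.96376037597656) [224.5923913  262.72282609] [204 258  40  10 184]
[[550.7 262.5  20.4   0.7]]
[[594.2 288.7  13.5]
 [600.5 262.7  13.5]
 [512.3 240.6  13.5]
 [505.9 266.6  13.5]]Traceback (most recent call last):
  File "<stdin>", line 5, in <module>
  File "h.py", line 32, in blob
    i=min([k for k in range(1,n) if s[k,4]>60],key=lambda k:np.hypot(*(c[k]-near)))
ValueError: min() iterable argument is empty
```

Run:
```python
import cv2,numpy as np
a=[cv2.imread(f"pics/c_{n}.png") for n in("top_330","scene_270")]
h=max(i.shape[0] for i in a)
cv2.imwrite("pics/cc.png",cv2.resize(np.hstack([cv2.copyMakeBorder(i,0,h-i.shape[0],0,4,0) for i in a]),(800,int(h*800/sum(i.shape[1]+4 for i in a)))))
```

```text
[ WARN:0@0.023] global loadsave.cpp:275 findDecoder imread_('pics/c_top_330.png'): can't open/read file: check file path/integrity
[ WARN:0@0.023] global loadsave.cpp:275 findDecoder imread_('pics/c_scene_270.png'): can't open/read file: check file path/integrity
Traceback (most recent call last):
AttributeError: 'NoneType' object has no attribute 'shape'
```

```bash
sed -i 's/(H>105)&(H<128)&(S>150)&(V>50)/(H>102)\&(H<130)\&(S>110)\&(V>35)/' h.py
python3 - <<'E'
from h import *
T=cam("top");S=cam("scene")
it=cv2.imread("pics/top0.png")[...,::-1].copy();is_=cv2.imread("pics/scene0.png")[...,::-1].copy()
print(cv2.cvtColor(it,cv2.COLOR_RGB2HSV)[262,205:210],cv2.cvtColor(is_,cv2.COLOR_RGB2HSV)[298,272:276])
for n,im,(x,y,w,h) in(("top",it,(170,120,100,180)),("top",it,(330,170,90,130)),("scene",is_,(270,150,130,90))):
    z=cv2.resize(im[y:y+h,x:x+w],None,fx=3.3,fy=3.3,interpolation=cv2.INTER_CUBIC);cv2.imwrite(f"pics/c_{n}_{x}.png",z[...,::-1])
a=[cv2.imread(f"pics/c_{n}.png") for n in("top_330","scene_270")]
h=max(i.shape[0] for i in a)
cv2.imwrite("pics/cc.png",cv2.resize(np.hstack([cv2.copyMakeBorder(i,0,h-i.shape[0],0,4,0) for i in a]),(800,int(h*800/sum(i.shape[1]+4 for i in a)))))
for c,a,b in(("blue",(207,262),(275,298)),("yel",(375,240),(345,190))):
    A=blob(mask(it,c),a);B=blob(mask(is_,c),b)
    print(c,A[0],A[1],cv2.minAreaRect(A[2]),B[0],B[1]);print(tri(T,[A[0]],S,[B[0]]).round(1))
    if c!="yel":
        e=cv2.boxPoints(cv2.minAreaRect(A[2])); print(plane(T,e,13.5).round(1))
E
```

```text
[[110 204 114]
 [110 209 117]
 [111 203 118]
 [111 202 105]
 [110 217  73]] [[112 100 133]
 [113 105 138]
 [113 110 144]
 [112 115 149]]
blue [206.13043478 263.14130435] [200 243  14  40 368] ((206.02999877929688, 262.2099914550781), (39.45656204223633, 10.465181350708008), 81.8698959350586) [275.86633663 296.07920792] [254 289  42  15 202]
[[411.5 287.6  18.8   0.9]]
[[457.5 307.5  13.5]
 [461.  283.1  13.5]
 [369.7 270.5  13.5]
 [366.2 294.8  13.5]]
yel [372.46111111 248.7530303 ] [ 345  189   56   97 1980] ((372.5, 237.0), (96.0, 55.0), 90.0) [354.96649485 193.37628866] [342 182  27  24 388]
[[ 429.5 -107.9    6.    29.4]]
```

View pics/cc.png

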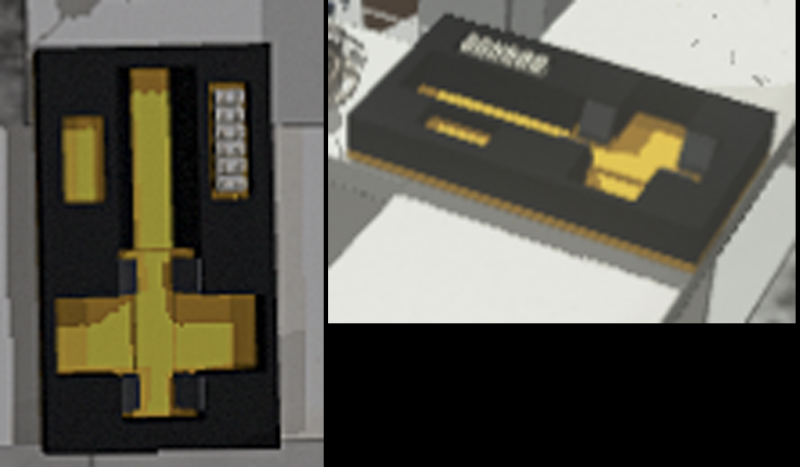

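View pics/c_top_170.png

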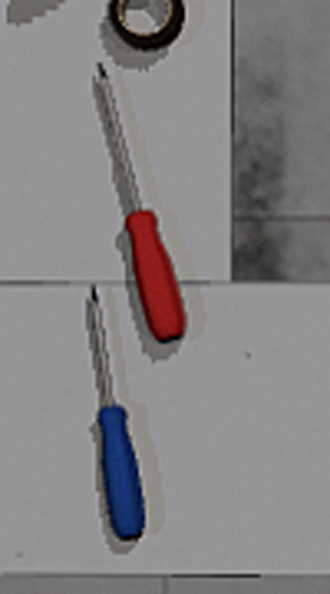

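{"op": "jog_arm", "data": {"increments": [[-0.02,0.023,0,0],[-0.06,0.07,0,0],[-0.1,0.115,0,0],[-0.14,0.16,0,0],[-0.18,0.207,0,0],[-0.22,0.253,0,0],[-0.26,0.3,0,0],[-0.3,0.345,0,0],[-0.335,0.385,0,0],[-0.35,0.403,0,0]], "hand": 1}}

```text
clock: 1.4
position: [400.1, -107.6, 215.4]
ee_rot: [-0.149, 0.989, 0.001, 0.0]
contact_force: [-0.1, 0.6, 0.7]
gripper_width: 85.1
```

```bash
cat > snap.py <<'E'
import sys,json
from h import *
from bench import *
n=sys.argv[1]
s=read_state();im=get_image("wrist");cv2.imwrite(f"pics/{n}.png",im[...,::-1])
json.dump([list(s["position"]),list(s["ee_rot"])],open(f"pics/{n}.json","w"))
print(s["clock"],s["position"].round(1),np.round(s["ee_rot"],4),s["gripper_width"],s["contact_force"].round(1),abs(np.array(s["joint_vel"])).max().round(3))
Rt=R.from_quat(s["ee_rot"]).as_matrix();print(Rt.round(3).tolist())
E
python3 snap.py w1
```

```text
1.4 [ 400.1 -107.6  215.4] [-1.489e-01  9.889e-01  9.000e-04  0.000e+00] 85.09464390380911 [-0.1  0.6  0.7] 0.411
[[-0.956, -0.294, -0.0], [-0.294, 0.956, 0.002], [-0.0, 0.002, -1.0]]
```

View pics/w1.png

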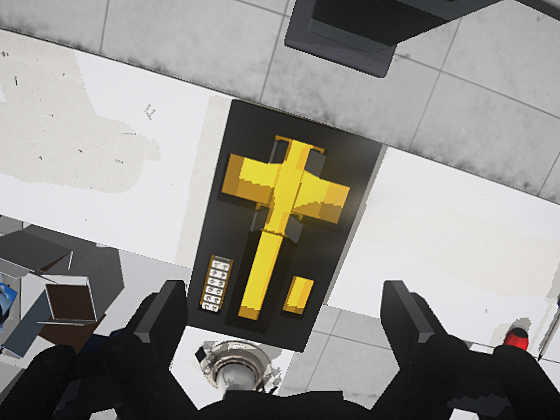

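{"op": "jog_arm", "data": {"increments": [[0,0,0,0],[0,0,0,0]]}}

```text
clock: 1.7
position: [400.5, -107.4, 215.2]
ee_rot: [-0.149, 0.989, 0.001, 0.0]
contact_force: [0.4, -0.6, -0.5]
gripper_width: 85.5
```

```bash
python3 snap.py w2
```

```text
1.7 [ 400.5 -107.4  215.2] [-1.488e-01  9.889e-01  1.000e-03  2.000e-04] 85.46740135089453 [ 0.4 -0.6 -0.5] 0.012
[[-0.956, -0.294, 0.0], [-0.294, 0.956, 0.002], [-0.001, 0.002, -1.0]]
```

{"op": "jog_arm", "data": {"increments": [[0,0.05,0,0],[0,0.1,0,0],[0,0.12,0,0],[0,0.12,0,0],[0,0.12,0,0]]}}

```text
clock: 2.38
position: [365.3, 6.4, 215.5]
ee_rot: [-0.148, 0.989, 0.001, 0.0]
contact_force: [0.7, -0.6, 0.2]
gripper_width: 85.4
```

```bash
python3 snap.py w3
```

```text
2.375 [365.3   6.4 215.5] [-1.479e-01  9.890e-01  9.000e-04  2.000e-04] 85.37868902532695 [ 0.7 -0.6  0.2] 0.01
[[-0.956, -0.293, 0.0], [-0.293, 0.956, 0.002], [-0.001, 0.002, -1.0]]
```

View pics/w3.png

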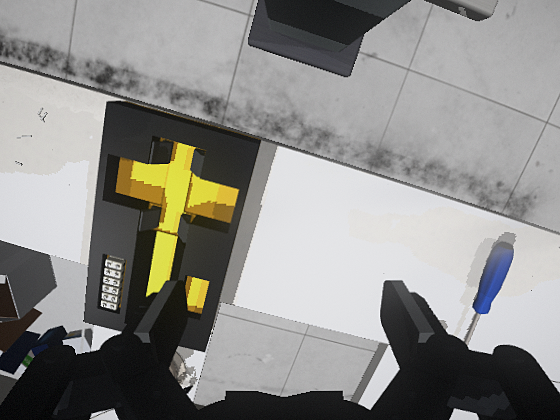

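Run:
```python
import cv2
a=cv2.imread("pics/w2.png")[90:360,180:400];b=cv2.imread("pics/w3.png")[90:360,75:295]
for n,i in(("z2",a),("z3",b)): cv2.imwrite(f"pics/{n}.png",cv2.resize(i[:165],None,fx=3.6,fy=3.6,interpolation=cv2.INTER_CUBIC))
```

```text
(no output)
```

View pics/z2.png

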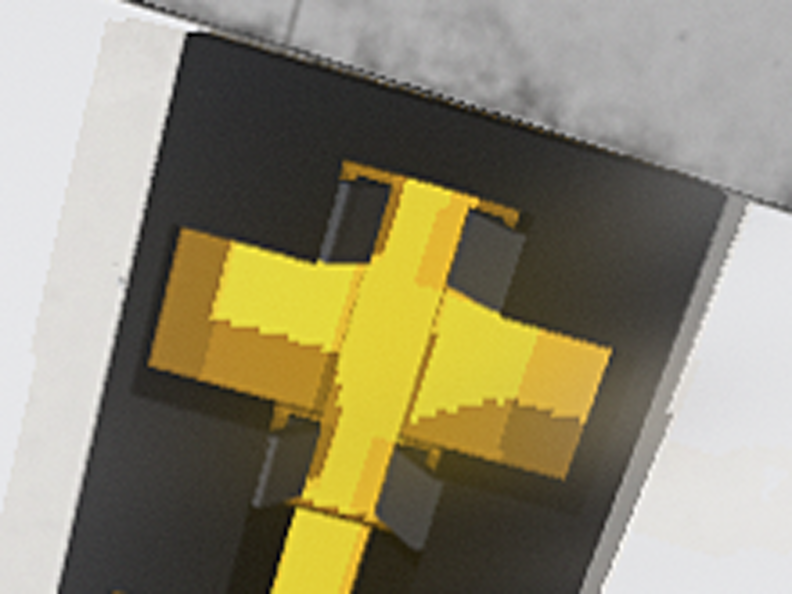

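View pics/z3.png

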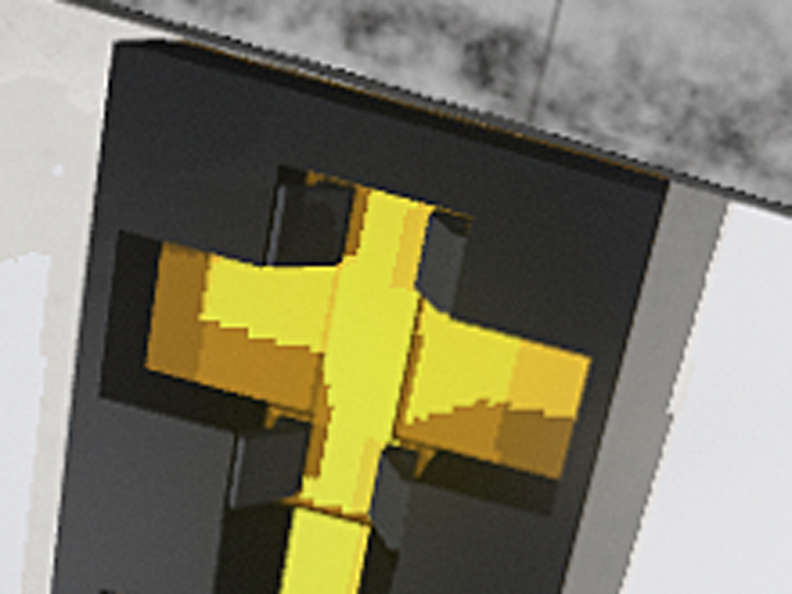

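Run:
```python
import cv2,numpy as np
for n,x0 in(("w2",180),("w3",75)):
    i=cv2.imread(f"pics/{n}.png")[90:255,x0:x0+220].astype(float)
    i=(np.clip(i/110,0,1)**.6*255).astype(np.uint8)
    cv2.imwrite(f"pics/{n}g.png",cv2.resize(i,None,fx=3.6,fy=3.6,interpolation=cv2.INTER_CUBIC))
```

```text
(no output)
```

View pics/w2g.png

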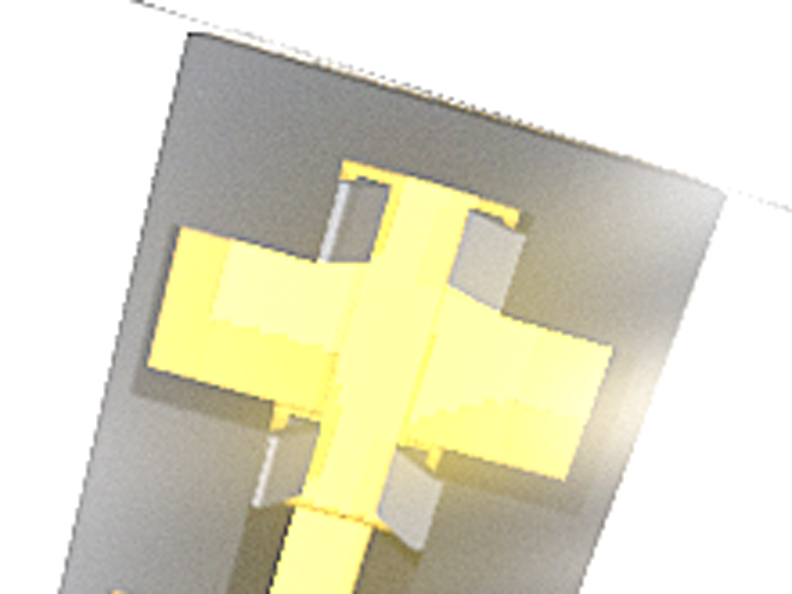

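View pics/w3g.png

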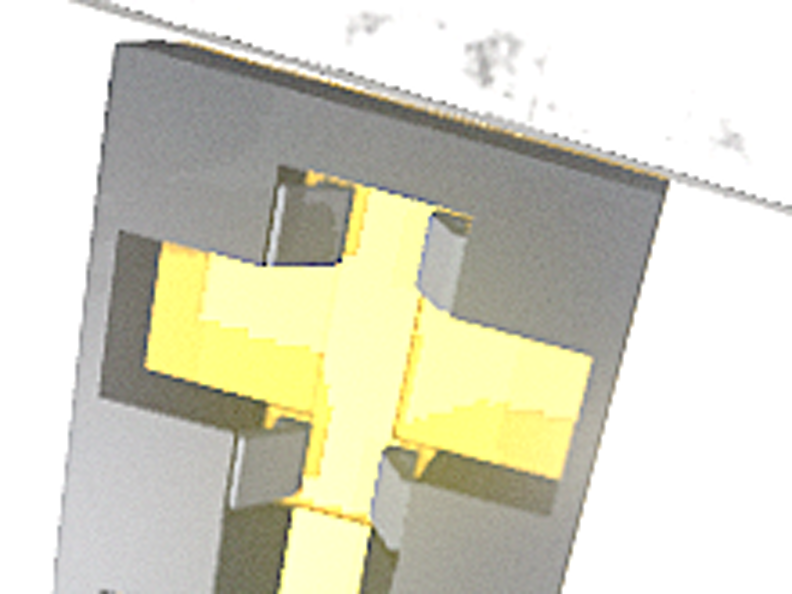

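```bash
cat > pk.py <<'E'
from h import *
import json
C2=cam("wrist",*map(np.array,json.load(open("pics/w2.json"))));C3=cam("wrist",*map(np.array,json.load(open("pics/w3.json"))))
f=lambda p,x0:(np.array(p,float)+.5)/3.6-.5+[x0,90]
a=f([(190,35),(724,193),(178,227),(612,347),(135,395),(295,505),(385,528),(183,232),(388,183)],180)
b=f([(117,45),(666,190),(120,232),(591,356),(103,397),(293,508),(370,522),(160,242),(360,187)],75)
P=tri(C2,a,C3,b)
for n,p in zip("cornL cornR trUL trUR trLL chL chR x pk".split(),P):print(n,p.round(1))
print("slab w",np.linalg.norm(P[0]-P[1]),"tr",np.linalg.norm(P[2]-P[3]),np.linalg.norm(P[2]-P[4]))
u=P[0,:2]-P[1,:2];print("y-dir ang",np.degrees(np.arctan2(*u[::-1])))
for C,q in((C2,a),(C3,b)):print(plane(C,q[:5],P[:5,2].mean())[:,:2].round(1).tolist(), plane(C,q[5:7],12)[:,:2].round(1).tolist())
E
python3 pk.py
```

```text
cornL [ 3.397e+02 -1.769e+02  3.770e+01  2.000e-01]
cornR [336.6 -28.1  30.9   0.7]
trUL [ 3.879e+02 -1.671e+02  4.120e+01  1.000e-01]
trUR [391.5 -37.   13.4   2.4]
trLL [ 4.384e+02 -1.676e+02  3.650e+01  1.000e-01]
chL [ 466.6 -113.8   14.8    0.7]
chR [459.5 -87.   26.8   2. ]
x [ 395.6 -168.1   12.2    1.5]
pk [ 3.649e+02 -1.153e+02  5.800e+00  2.000e-01]
slab w 148.98530827858104 tr 133.12254204427902 50.76977839082102
y-dir ang -88.80892279308111
[[340.0, -177.7], [336.9, -28.3], [389.9, -168.1], [386.8, -42.5], [440.1, -168.0]] [[467.4, -113.8], [466.6, -84.7]]
[[340.8, -179.6], [336.2, -28.2], [390.7, -171.3], [387.2, -35.8], [440.5, -169.6]] [[468.4, -114.5], [465.9, -90.1]]
```

Run:
```python
from h import *
from pk import a,b,C2,C3
T=cam("top")
q=np.array([(37,48),(270,43),(280,447),(44,453),(130,90),(172,90),(132,247),(172,247)],float)/3.597+[330,170]
P=plane(T,q,38);P[4:]=plane(T,q[4:],18);print(P.round(1))
print("centre",P[:4].mean(0))
for i,j in((0,3),(1,2),(4,6),(5,7)):
    d=P[j]-P[i];print(np.degrees(np.arctan2(d[1],d[0])),np.linalg.norm(d))
for C,q in((C2,a),(C3,b)):print(plane(C,q[:5],38)[:,:2].round(1).tolist())
# far channel in w2
im=cv2.imread("pics/w2.png")[...,::-1].copy();m=mask(im,"yel")
pts=[]
for r in range(240,312,6):
    xs=np.nonzero(m[r,225:283])[0]+225
    if len(xs):pts.append([(xs[0]+xs[-1])/2,r]);print(r,xs[0],xs[-1],end=';')
```

```text
cornL [ 3.397e+02 -1.769e+02  3.770e+01  2.000e-01]
cornR [336.6 -28.1  30.9   0.7]
trUL [ 3.879e+02 -1.671e+02  4.120e+01  1.000e-01]
trUR [391.5 -37.   13.4   2.4]
trLL [ 4.384e+02 -1.676e+02  3.650e+01  1.000e-01]
chL [ 466.6 -113.8   14.8    0.7]
chR [459.5 -87.   26.8   2. ]
x [ 395.6 -168.1   12.2    1.5]
pk [ 3.649e+02 -1.153e+02  5.800e+00  2.000e-01]
slab w 148.98530827858104 tr 133.12254204427902 50.76977839082102
y-dir ang -88.80892279308111
[[340.0, -177.7], [336.9, -28.3], [389.9, -168.1], [386.8, -42.5], [440.1, -168.0]] [[467.4, -113.8], [466.6, -84.7]]
[[340.8, -179.6], [336.2, -28.2], [390.7, -171.3], [387.2, -35.8], [440.5, -169.6]] [[468.4, -114.5], [465.9, -90.1]]
[[ 594.3  -22.6   38. ]
 [ 597.2 -172.4   38. ]
 [ 339.2 -177.    38. ]
 [ 337.4  -25.5   38. ]
 [ 568.6  -85.3   18. ]
 [ 568.5 -112.7   18. ]
 [ 467.   -85.7   18. ]
 [ 466.8 -111.8   18. ]]
centre [467.02733842 -99.36067021  38.        ]
-179.35225722031527 256.9182905017516
-178.99365257223184 258.0229266664692
-179.76930298090244 101.60721938285221
179.4635919192764 101.71619589679237
[[339.6, -176.9], [336.6, -30.2], [388.6, -167.5], [385.6, -44.1], [438.0, -167.4]]
[[339.8, -176.7], [335.3, -28.0], [388.8, -168.6], [385.4, -35.5], [437.7, -166.9]]
240 259 282;246 257 279;252 256 278;258 254 276;264 230 274;270 228 272;276 227 270;282 225 268;288 225 266;294 243 264;300 242 263;306 241 261;
```

{"op": "jog_arm", "data": {"increments": [[-0.03,0.027,0,0],[-0.075,0.068,0,0.5],[-0.12,0.109,0,1],[-0.165,0.15,0,1.5],[-0.2,0.182,0,2],[-0.21,0.191,0,2],[-0.21,0.191,0,2],[-0.21,0.191,0,2]], "hand": 0.15}}

```text
clock: 3.42
position: [510.0, 248.8, 215.9]
ee_rot: [-0.13, 0.992, 0.001, -0.0]
contact_force: [-0.2, 0.4, -0.1]
gripper_width: 49.3
```

```bash
python3 snap.py w4
```

```text
3.425 [510.  248.8 215.9] [-1.297e-01  9.916e-01  8.000e-04 -3.000e-04] 49.25585596853353 [-0.2  0.4 -0.1] 0.014
[[-0.966, -0.257, -0.001], [-0.257, 0.966, 0.001], [0.0, 0.002, -1.0]]
```

View pics/w4.png

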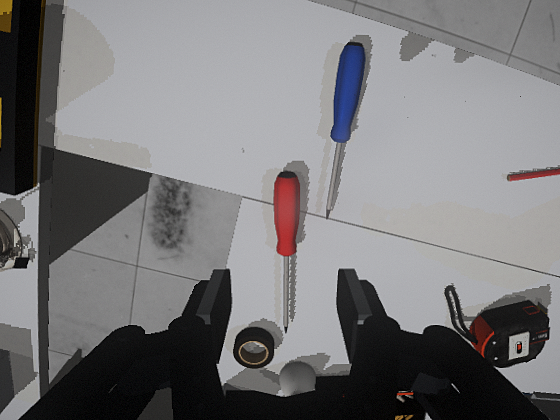

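{"op": "jog_arm", "data": {"increments": [[0,-0.04,0,0],[0,-0.07,0,0],[0,-0.08,0,0],[0,-0.08,0,0]]}}

```text
clock: 3.98
position: [530.4, 170.8, 216.5]
ee_rot: [-0.129, 0.992, 0.001, 0.0]
contact_force: [0.2, 0.7, 0.3]
gripper_width: 49.1
```

```bash
python3 snap.py w5
cat > red.py <<'E'
from h import *
import json
def ld(n):return cam("wrist",*map(np.array,json.load(open(f"pics/{n}.json")))),cv2.imread(f"pics/{n}.png")[...,::-1].copy()
if __name__=="__main__":
    A,ia=ld("w4");B,ib=ld("w5")
    for c,na,nb in(("red",(286,213),(370,213)),("blue",(348,90),(430,90))):
        r=[]
        for im,n in((ia,na),(ib,nb)):
            x=blob(mask(im,c),n);pts=x[2];mu=pts.mean(0);ax=np.linalg.svd(pts-mu,full_matrices=False)[2][0];t=(pts-mu)@ax
            if ax[1]<0:ax=-ax;t=-t
            r.append([mu,mu+ax*t.min(),mu+ax*t.max()])
        print(c,np.round(r,1).tolist());P=tri(A,r[0],B,r[1]);print(P.round(1))
        for z in(13.5,):
            for C,q in((A,r[0]),(B,r[1])):
                w=plane(C,q,z);d=w[1]-w[2];print(w[:,:2].round(1).tolist(),"mid",((w[1]+w[2])/2)[:2].round(1),"yaw",np.degrees(np.arctan2(d[1],d[0])).round(2),"len",np.linalg.norm(d).round(1))
E
python3 red.py
```

```text
3.975 [530.4 170.8 216.5] [-1.290e-01  9.916e-01  1.200e-03  4.000e-04] 49.1380633571704 [0.2 0.7 0.3] 0.024
[[-0.967, -0.256, 0.0], [-0.256, 0.967, 0.002], [-0.001, 0.002, -1.0]]
red [[[284.6000061035156, 214.89999389648438], [283.6000061035156, 176.8000030517578], [285.6000061035156, 255.10000610351562]], [[356.79998779296875, 234.39999389648438], [358.79998779296875, 214.10000610351562], [354.70001220703125, 254.6999969482422]]]
[[5.545e+02 2.575e+02 4.010e+01 2.130e+01]
 [5.114e+02 2.396e+02 9.060e+01 3.570e+01]
 [6.009e+02 2.742e+02 1.030e+01 2.000e-01]]
[[552.3, 260.0], [511.1, 247.9], [599.3, 273.7]] mid [555.2 260.8] yaw -163.68 len 92.0
[[575.0, 267.2], [551.3, 261.5], [599.7, 273.1]] mid [575.5 267.3] yaw -166.5 len 49.8
blue [[[346.8999938964844, 89.80000305175781], [354.5, 45.099998474121094], [338.1000061035156, 141.39999389648438]], [[431.3999938964844, 64.4000015258789], [435.20001220703125, 46.599998474121094], [424.1000061035156, 98.80000305175781]]]
[[4.018e+02 2.727e+02 5.420e+01 2.340e+01]
 [3.672e+02 2.809e+02 9.100e+00 3.000e-01]
 [4.387e+02 2.626e+02 1.087e+02 3.570e+01]]
[[409.5, 285.7], [368.2, 280.2], [460.4, 292.5]] mid [414.3 286.4] yaw -172.41 len 93.0
[[384.6, 281.6], [368.1, 279.2], [417.3, 286.4]] mid [392.7 282.8] yaw -171.75 len 49.8
```

View pics/w5.png

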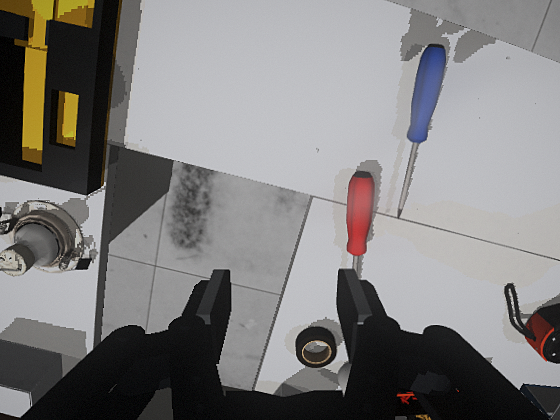

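```bash
sed -i 's/(S>140)&(V>70)/(S>70)\&(V>50)/;s/(S>110)&(V>35)/(S>80)\&(V>30)/' h.py; python3 red.py
```

```text
red [[[286.29998779296875, 213.3000030517578], [286.70001220703125, 175.89999389648438], [285.8999938964844, 255.0]], [[358.70001220703125, 213.39999389648438], [361.3999938964844, 176.1999969482422], [355.6000061035156, 255.10000610351562]]]
[[5.508e+02 2.615e+02 1.180e+01 5.000e-01]
 [5.101e+02 2.510e+02 1.070e+01 5.000e-01]
 [5.995e+02 2.741e+02 1.370e+01 7.000e-01]]
[[550.0, 261.3], [509.3, 250.8], [599.2, 274.0]] mid [554.2 262.4] yaw -165.51 len 92.9
[[550.5, 261.1], [509.9, 250.3], [600.0, 274.3]] mid [554.9 262.3] yaw -165.08 len 93.2
blue [[[347.0, 90.5], [354.3999938964844, 45.099998474121094], [338.70001220703125, 142.0]], [[426.70001220703125, 89.19999694824219], [434.79998779296875, 46.400001525878906], [416.70001220703125, 141.89999389648438]]]
[[4.091e+02 2.857e+02 1.360e+01 2.300e+00]
 [3.669e+02 2.810e+02 7.400e+00 5.000e-01]
 [4.600e+02 2.920e+02 2.010e+01 4.000e-01]]
[[410.1, 286.1], [368.2, 280.2], [460.8, 293.4]] mid [414.5 286.8] yaw -171.88 len 93.5
[[407.9, 285.5], [368.1, 278.7], [460.0, 294.7]] mid [414.  286.7] yaw -170.15 len 93.3
```

{"op": "jog_arm", "data": {"increments": [[-0.02,0.035,0.02,0],[-0.047,0.0705,0.06,0],[-0.047,0.0805,0.11,0],[-0.047,0.0805,0.146,0],[-0.047,0.0805,0.146,0],[-0.047,0.0805,0.146,0]], "hand": 0}}

```text
clock: 4.78
position: [556.2, 262.8, 72.3]
ee_rot: [-0.13, 0.991, 0.002, 0.002]
contact_force: [0.1, 0.0, 0.1]
gripper_width: 42.8
```

```bash
python3 snap.py w6;  python3 -c "
from bench import *;import cv2
i=get_image('scene')[150:380,120:380];cv2.imwrite('pics/s6.png',cv2.resize(i[...,::-1],None,fx=2.6,fy=2.6))"
```

```text
4.775 [556.2 262.8  72.3] [-0.1301  0.9915  0.0016  0.0017] 42.817263235917466 [0.1 0.  0.1] 0.023
[[-0.966, -0.258, 0.003], [-0.258, 0.966, 0.004], [-0.004, 0.003, -1.0]]
```

View pics/w6.png

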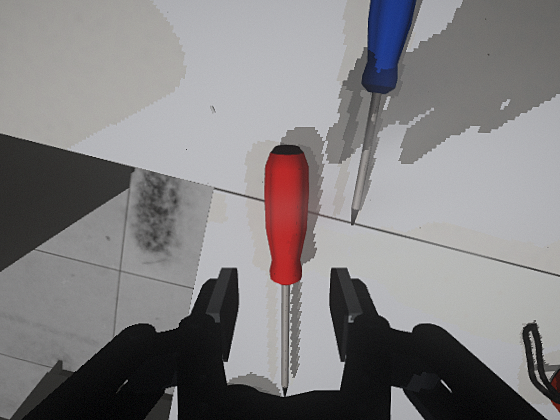

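View pics/s6.png

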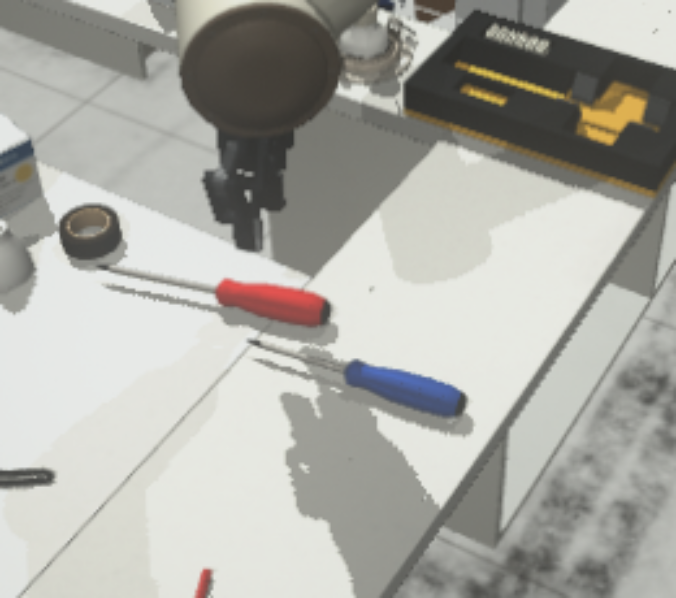

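Run:
```python
from red import *
A,im=ld("w6");x=blob(mask(im,"red"),(286,215));w=plane(A,cv2.boxPoints(cv2.minAreaRect(x[2])),13.5);print(w.round(1),w.mean(0))
p,q=json.load(open("pics/w6.json"));Rt=R.from_quat(q).as_matrix()
print(((w-p)@Rt).round(1))
pts=x[2];ax=np.linalg.svd(pts-pts.mean(0),full_matrices=False)[2][0];e=plane(A,[pts.mean(0)-40*ax,pts.mean(0)+40*ax],13.5);d=e[0]-e[1];print(np.degrees(np.arctan2(d[1],d[0])))
print((plane(A,[(353,223),(285,390)],12)-p)@Rt)
```

```text
[[512.6 237.1  13.5]
 [505.6 263.6  13.5]
 [596.  290.1  13.5]
 [604.  259.7  13.5]] [554.54919504 262.61652162  13.5       ]
[[ 48.9 -13.7  58.6]
 [ 48.9  13.7  58.6]
 [-45.3  15.9  59. ]
 [-45.2 -15.5  58.9]]
-165.49333912479085
[[   0.81485043   45.32740712   60.40785236]
 [-147.85784727   -0.33975135   60.83641392]]
```

{"op": "jog_arm", "data": {"increments": [[0.002,-0.002,0.015,0],[0.002,-0.002,0.03,0],[0.002,-0.002,0.044,0],[0.002,-0.002,0.052,0],[0.002,-0.002,0.052,0]]}}

```text
clock: 5.5
position: [554.8, 260.1, 19.8]
ee_rot: [-0.13, 0.992, 0.002, 0.001]
contact_force: [-1.2, -0.3, 0.6]
gripper_width: 42.4
```

```bash
python3 snap.py w7
```

```text
5.5 [554.8 260.1  19.8] [-0.1297  0.9915  0.0016  0.0014] 42.413964018890496 [-1.2 -0.3  0.6] 0.019
[[-0.966, -0.257, 0.002], [-0.257, 0.966, 0.004], [-0.003, 0.003, -1.0]]
```

View pics/w7.png

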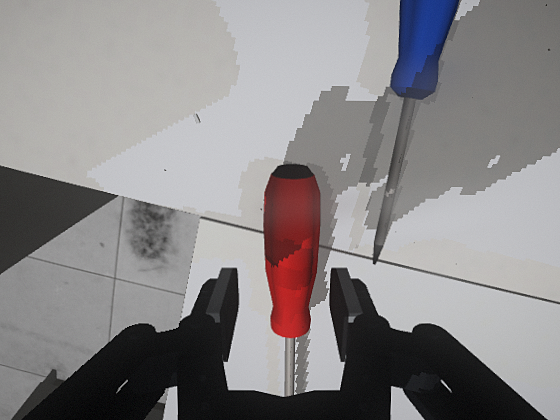

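Run:
```python
from red import *
A,im=ld("w7");p,q=map(np.array,json.load(open("pics/w7.json")));Rt=R.from_quat(q).as_matrix()
L=np.array([[0,0,0],[0,0,17],[-11,0,5],[11,0,5],[46,0,6],[-46,0,6],[0,21,15],[0,-21,15]])
print(proj(A,L@Rt.T+p).round(0).tolist())
m=plane(A,[(293,165),(293,178),(291,338)],13.5);print(((m-p)@Rt).round(1))
```

```text
[[287.0, 267.0], [286.0, 252.0], [286.0, 281.0], [287.0, 243.0], [287.0, 176.0], [286.0, 333.0], [324.0, 254.0], [248.0, 254.0]]
[[ 51.2   3.    6.2]
 [ 44.8   3.    6.2]
 [-49.9   2.8   6.5]]
```

{"op": "jog_arm", "data": {"increments": [[0,0.002,0,0],[0,0.002,0,0],[0,0.002,0,0],[0,0.002,0,0],[0,0.002,0,0]], "hand": -1}}

```text
clock: 6.18
position: [554.8, 262.4, 20.7]
ee_rot: [-0.13, 0.992, 0.002, 0.002]
contact_force: [0.4, 0.3, 0.9]
gripper_width: 0.2
```

```bash
python3 snap.py w8;  python3 -c "
from bench import *;import cv2
i=get_image('scene')[150:380,120:380];cv2.imwrite('pics/s8.png',cv2.resize(i[...,::-1],None,fx=2.6,fy=2.6))"
```

```text
6.175 [554.8 262.4  20.7] [-0.1298  0.9915  0.002   0.0021] 0.16598687313276056 [0.4 0.3 0.9] 0.001
[[-0.966, -0.257, 0.004], [-0.257, 0.966, 0.004], [-0.005, 0.003, -1.0]]
```

View pics/w8.png

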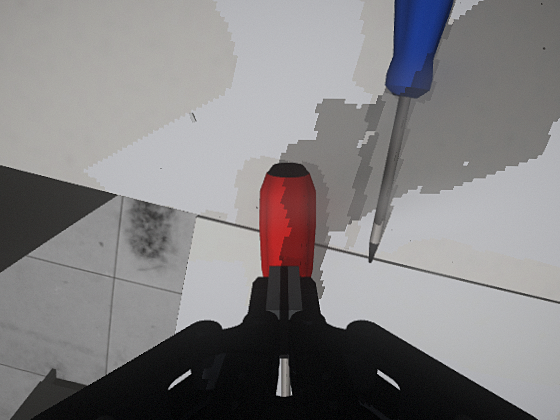

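View pics/s8.png

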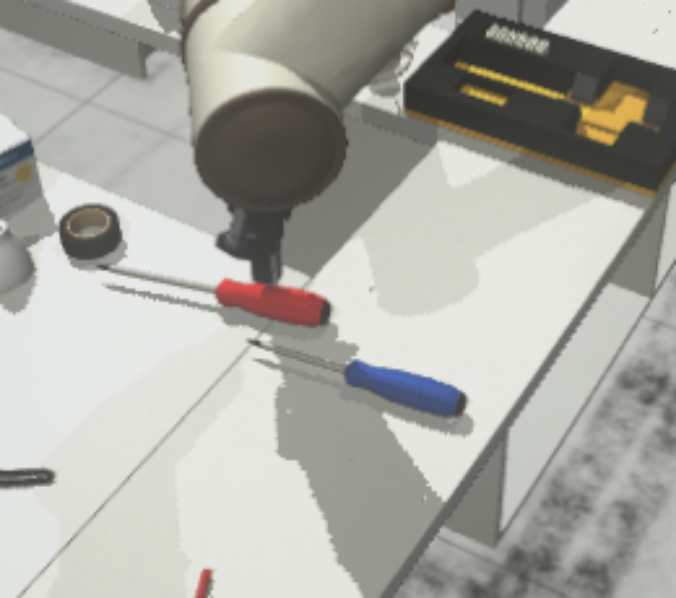

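```bash
python3 - <<'E'
from red import *
for n,y in(("w7",21.2),("w8",0),("w1",42.5)):
    A,im=ld(n);p,q=map(np.array,json.load(open(f"pics/{n}.json")));Rt=R.from_quat(q).as_matrix()
    for x in(-11,0,11):
        print(n,x,[(z,*proj(A,np.array([[x,y,z],[x,-y,z]])@Rt.T+p).round(0).ravel().tolist()) for z in(-25,-15,-5,5,17)])
E
python3 -c "
import cv2
a=cv2.imread('pics/w7.png')[240:420,160:410];cv2.imwrite('pics/w7z.png',cv2.resize(a,None,fx=3.2,fy=3.2))
a=cv2.imread('pics/w8.png')[240:420,160:410];cv2.imwrite('pics/w8z.png',cv2.resize(a,None,fx=3.2,fy=3.2))"
```

```text
w7 -11 [(-25, 334.0, 314.0, 240.0, 314.0), (-15, 331.0, 302.0, 243.0, 302.0), (-5, 328.0, 291.0, 245.0, 291.0), (5, 326.0, 281.0, 247.0, 281.0), (17, 324.0, 270.0, 249.0, 270.0)]
w7 0 [(-25, 335.0, 294.0, 239.0, 294.0), (-15, 332.0, 282.0, 242.0, 282.0), (-5, 329.0, 272.0, 244.0, 272.0), (5, 327.0, 262.0, 246.0, 262.0), (17, 324.0, 252.0, 248.0, 252.0)]
w7 11 [(-25, 336.0, 272.0, 238.0, 272.0), (-15, 333.0, 261.0, 241.0, 261.0), (-5, 330.0, 251.0, 243.0, 252.0), (5, 328.0, 243.0, 245.0, 243.0), (17, 325.0, 234.0, 247.0, 234.0)]
w8 -11 [(-25, 287.0, 315.0, 287.0, 315.0), (-15, 287.0, 302.0, 287.0, 302.0), (-5, 287.0, 291.0, 287.0, 291.0), (5, 286.0, 281.0, 286.0, 281.0), (17, 286.0, 270.0, 286.0, 270.0)]
w8 0 [(-25, 287.0, 294.0, 287.0, 294.0), (-15, 287.0, 282.0, 287.0, 282.0), (-5, 287.0, 272.0, 287.0, 272.0), (5, 286.0, 262.0, 286.0, 262.0), (17, 286.0, 252.0, 286.0, 252.0)]
w8 11 [(-25, 287.0, 272.0, 287.0, 272.0), (-15, 287.0, 261.0, 287.0, 261.0), (-5, 287.0, 252.0, 287.0, 252.0), (5, 287.0, 243.0, 287.0, 243.0), (17, 286.0, 234.0, 286.0, 234.0)]
w1 -11 [(-25, 380.0, 314.0, 194.0, 314.0), (-15, 375.0, 302.0, 199.0, 302.0), (-5, 370.0, 290.0, 203.0, 291.0), (5, 366.0, 280.0, 207.0, 281.0), (17, 361.0, 270.0, 211.0, 270.0)]
w1 0 [(-25, 383.0, 293.0, 191.0, 293.0), (-15, 377.0, 282.0, 197.0, 282.0), (-5, 372.0, 271.0, 201.0, 271.0), (5, 367.0, 262.0, 205.0, 262.0), (17, 363.0, 252.0, 210.0, 252.0)]
w1 11 [(-25, 385.0, 271.0, 189.0, 271.0), (-15, 379.0, 261.0, 194.0, 261.0), (-5, 374.0, 251.0, 199.0, 251.0), (5, 369.0, 243.0, 204.0, 243.0), (17, 364.0, 234.0, 209.0, 234.0)]
```

View pics/w7z.png

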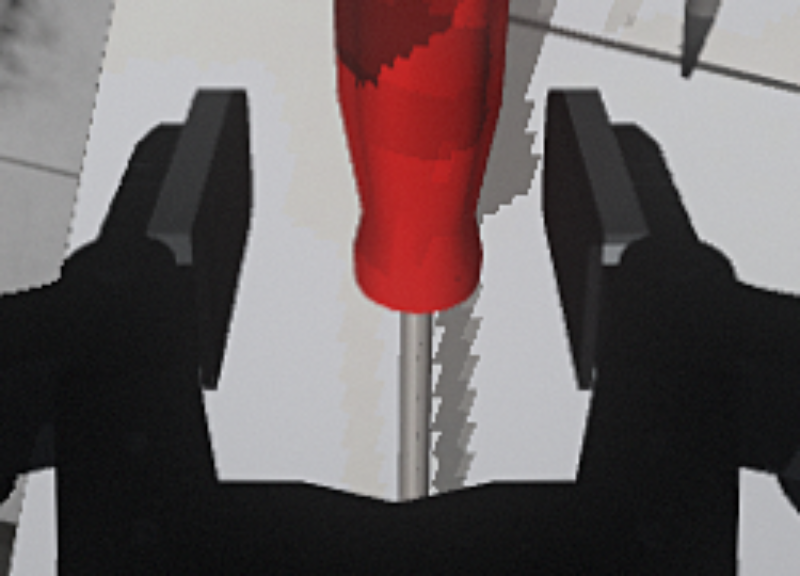

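View pics/w8z.png

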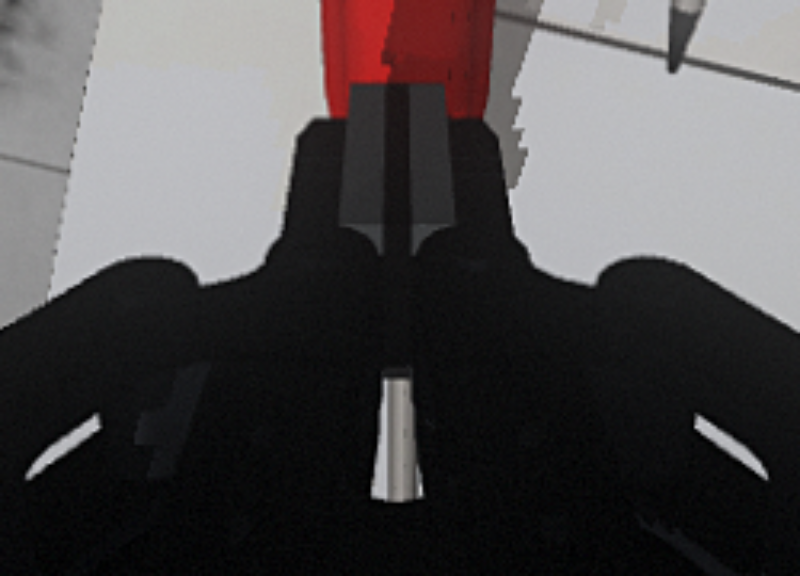

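{"op": "jog_arm", "data": {"increments": [[0,-0.002,-0.003,0],[0,-0.002,-0.003,0],[0,-0.002,-0.003,0],[0,-0.002,0.0,0],[0,-0.002,0.01,0],[0,-0.002,0.018,0],[0,-0.002,0.018,0]], "hand": 0}}

```text
clock: 7.15
position: [554.6, 260.0, 1.3]
ee_rot: [-0.13, 0.992, 0.001, 0.001]
contact_force: [-0.4, 0.5, -0.7]
gripper_width: 42.9
```

```bash
python3 snap.py w9;  python3 -c "
from bench import *;import cv2
i=get_image('scene')[150:380,120:380];cv2.imwrite('pics/s9.png',cv2.resize(i[...,::-1],None,fx=2.6,fy=2.6))"
```

```text
7.15 [554.6 260.    1.3] [-0.1297  0.9915  0.0013  0.001 ] 42.889696303498376 [-0.4  0.5 -0.7] 0.015
[[-0.966, -0.257, 0.002], [-0.257, 0.966, 0.003], [-0.002, 0.002, -1.0]]
```

View pics/w9.png

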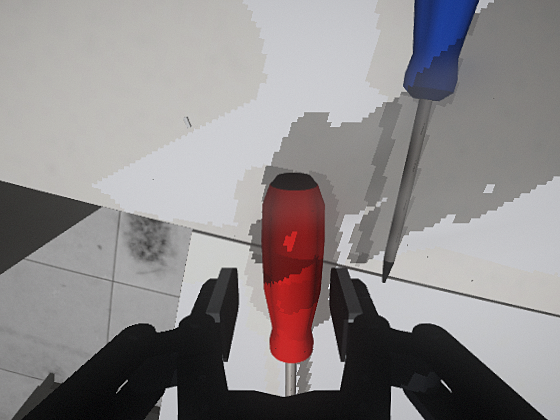

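View pics/s9.png

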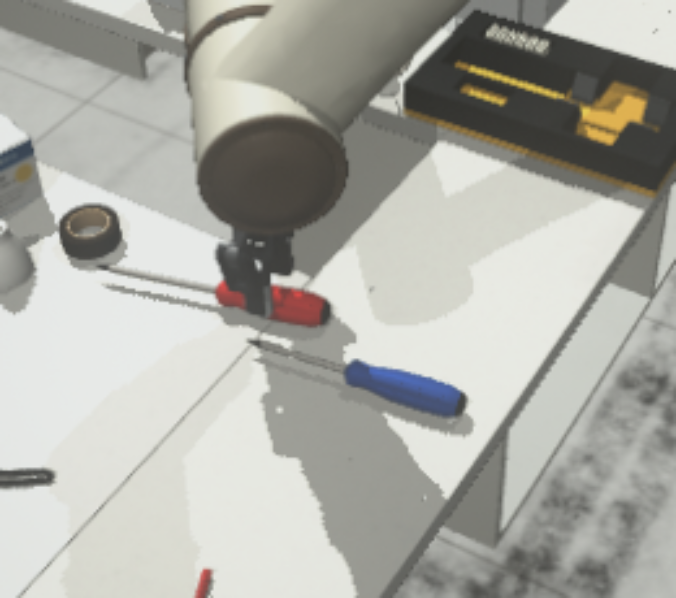

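{"op": "jog_arm", "data": {"increments": [[0,0,0.004,0],[0,0,0.008,0],[0,0,0.01,0],[0,0,0.01,0]]}}

```text
clock: 7.75
position: [555.3, 260.4, -7.9]
ee_rot: [-0.13, 0.992, 0.002, 0.002]
contact_force: [0.7, -0.3, 0.2]
gripper_width: 42.9
```

```bash
python3 snap.py w10;  python3 -c "
from bench import *;import cv2
i=get_image('scene')[220:320,170:300];cv2.imwrite('pics/s10.png',cv2.resize(i[...,::-1],None,fx=5,fy=5,interpolation=cv2.INTER_CUBIC))"
```

```text
7.75 [555.3 260.4  -7.9] [-0.1298  0.9915  0.0016  0.0017] 42.89263480420011 [ 0.7 -0.3  0.2] 0.004
[[-0.966, -0.258, 0.003], [-0.257, 0.966, 0.004], [-0.004, 0.003, -1.0]]
```

View pics/s10.png

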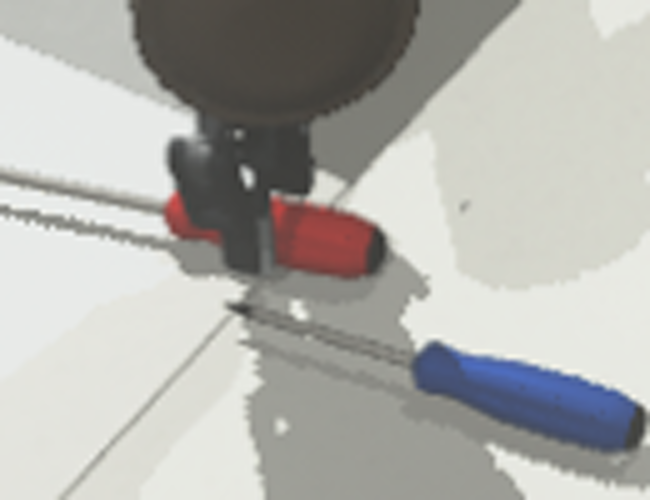

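View pics/w10.png

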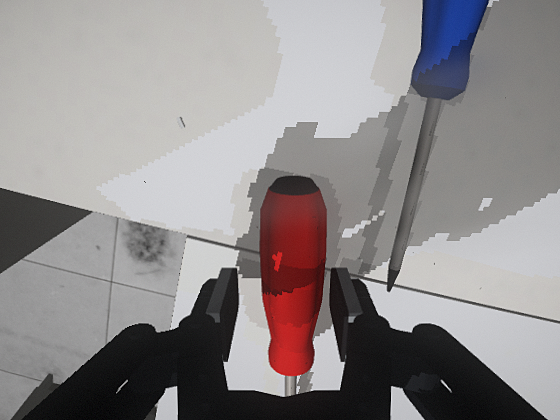

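Run:
```python
from red import *
S=cam("scene");p,q=map(np.array,json.load(open("pics/w10.json")));Rt=R.from_quat(q).as_matrix()
for px in((170+225/5,220+268/5),(170+262/5,220+273/5)):
  d=rays(S,[px])[0];
  for y in(21.5,29,36):
    n=Rt[:,1];t=((p+n*y-S[3])@n)/(d@n);P=S[3]+d*t;print(y,P.round(1),((P-p)@Rt).round(1))
```

```text
21.5 [561.5 284.3   1.3] [-12.2  21.5  -9.1]
29 [556.2 290.6   9.7] [ -8.7  29.  -17.5]
36 [551.2 296.5  17.5] [ -5.5  36.  -25.2]
21.5 [545.3 280.    2.9] [  4.5  21.5 -10.8]
29 [540.2 286.3  11.3] [  7.8  29.  -19.1]
36 [535.4 292.3  19. ] [ 10.9  36.  -26.9]
```

{"op": "jog_arm", "data": {"increments": [[0,0,0.002,0],[0,0,0.004,0],[0,0,0.004,0]]}}

```text
clock: 8.22
position: [555.3, 260.4, -11.9]
ee_rot: [-0.13, 0.992, 0.002, 0.002]
contact_force: [-0.1, 0.3, -0.0]
gripper_width: 42.3
```

```bash
python3 -c "
from bench import *
s=read_state();print(s['clock'],s['position'],s['contact_force'])"
```

```text
8.225 [555.30856587 260.4252113  -11.85239419] [-0.12614984  0.29457869 -0.02706958]
```

{"op": "jog_arm", "data": {"increments": [[0,0.002,0,0],[0,0.002,0,0],[0,0.002,0,0],[0,0.002,0,0]], "hand": -1}}

```text
clock: 8.72
position: [555.0, 262.7, -11.6]
ee_rot: [-0.13, 0.992, 0.002, 0.002]
contact_force: [-0.7, 0.4, 1.8]
gripper_width: 23.8
```

{"op": "jog_arm", "data": {"increments": [[0,0,-0.01,0],[0,0,-0.03,0],[0,0,-0.065,0],[0,0,-0.1,0],[0,0,-0.11,0],[0,0,-0.11,0]]}}

```text
clock: 9.48
position: [554.4, 262.2, 98.7]
ee_rot: [-0.13, 0.992, 0.002, 0.002]
contact_force: [-0.6, 0.2, -0.5]
gripper_width: 23.9
```

```bash
python3 snap.py w11;  python3 -c "
from bench import *;import cv2
i=get_image('scene')[130:330,120:380];cv2.imwrite('pics/s11.png',cv2.resize(i[...,::-1],None,fx=3,fy=3,interpolation=cv2.INTER_CUBIC))"
```

```text
9.475 [554.4 262.2  98.7] [-0.1297  0.9915  0.0022  0.0023] 23.882215729425113 [-0.6  0.2 -0.5] 0.031
[[-0.966, -0.257, 0.004], [-0.257, 0.966, 0.005], [-0.005, 0.004, -1.0]]
```

View pics/w11.png

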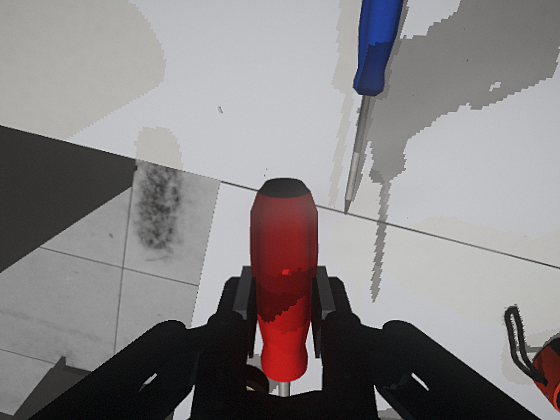

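View pics/s11.png

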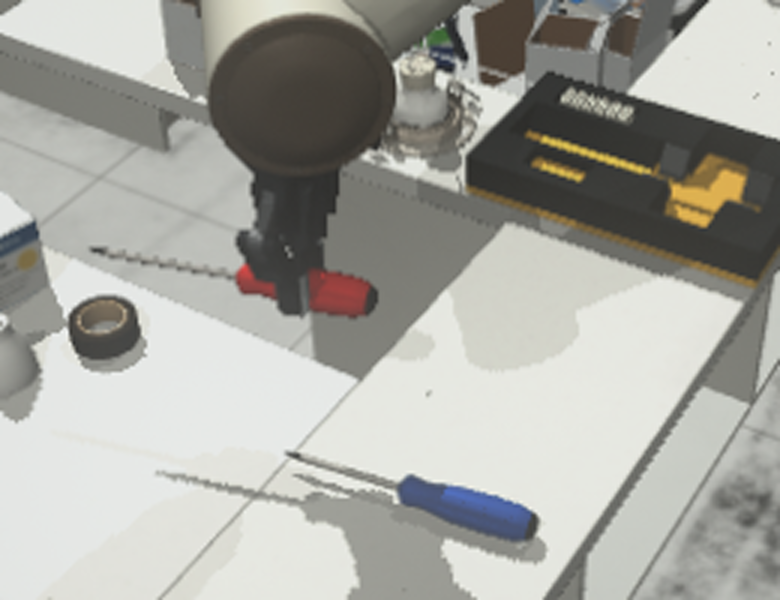

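Run:
```python
from red import *
A,im=ld("w11");p,q=map(np.array,json.load(open("pics/w11.json")));Rt=R.from_quat(q).as_matrix()
x=blob(mask(im,"red"),(286,280));print(x[1])
c=np.array([[0,0,-25.]])@Rt.T+p
m=plane(A,[(285,178),(285,194),(285,381)],c[0,2]);print(((m-p)@Rt).round(1))
for L in([[46.5,0,-25],[46.5,0,-33],[-46.5,0,-25],[-46.5,0,-32]],):print(proj(A,np.array(L)@Rt.T+p))
S=cam("scene");d=rays(S,[(150.7,213.3)])[0];n=Rt[:,1];t=((p-S[3])@n)/(d@n);print("tip",((S[3]+d*t-p)@Rt).round(1))
T=cam("top")
from bench import get_image
i=get_image("top");cv2.imwrite("pics/t11.png",i[...,::-1])
# pocket
yaw=np.degrees(np.arctan2(Rt[1,0],Rt[0,0]));print("yaw",yaw)
P=np.array([412,-101.2]);d=np.r_[P-p[:2],0]@Rt;print("shift tool",d)
```

```text
[  250   192    68   191 10399]
[[ 52.3  -1.  -25.3]
 [ 45.8  -0.9 -25.2]
 [-50.9  -0.8 -24.7]]
[[287.38455721 192.23068814]
 [287.60973913 198.0564085 ]
 [286.66499461 374.66258374]
 [286.7862134  385.76184644]]
tip [-152.2   -0.   -20.6]
yaw -165.09148618877865
shift tool [ 231.08323736 -314.47873579   -2.38684302]
```

{"op": "jog_arm", "data": {"increments": [[0.015,-0.02,0,1],[0.045,-0.062,0,3],[0.08,-0.11,0,6],[0.115,-0.158,0,9],[0.15,-0.206,0,12],[0.185,-0.254,0,13.9],[0.215,-0.295,0,13.9],[0.2295,-0.3148,0,13.9],[0.2295,-0.3148,0,13.9],[0.2295,-0.3148,0,13.9]]}}

```text
clock: 10.88
position: [412.9, -101.5, 95.2]
ee_rot: [-0.009, 1.0, 0.001, 0.0]
contact_force: [0.2, 0.3, -1.5]
gripper_width: 24.0
```

```bash
python3 snap.py w12;  python3 -c "
from bench import *;import cv2
i=get_image('scene');cv2.imwrite('pics/s12f.png',i[...,::-1]);cv2.imwrite('pics/s12.png',cv2.resize(i[100:270,240:450,::-1],None,fx=3.5,fy=3.5,interpolation=cv2.INTER_CUBIC))
i=get_image('top');cv2.imwrite('pics/t12f.png',i[...,::-1]);cv2.imwrite('pics/t12.png',cv2.resize(i[170:310,320:430,::-1],None,fx=4,fy=4,interpolation=cv2.INTER_CUBIC))"
```

```text
10.875 [ 412.9 -101.5   95.2] [-8.8e-03  1.0e+00  1.2e-03  1.0e-04] 24.037924203369542 [ 0.2  0.3 -1.5] 0.016
[[-1.0, -0.018, 0.0], [-0.018, 1.0, 0.002], [-0.0, 0.002, -1.0]]
```

View pics/w12.png

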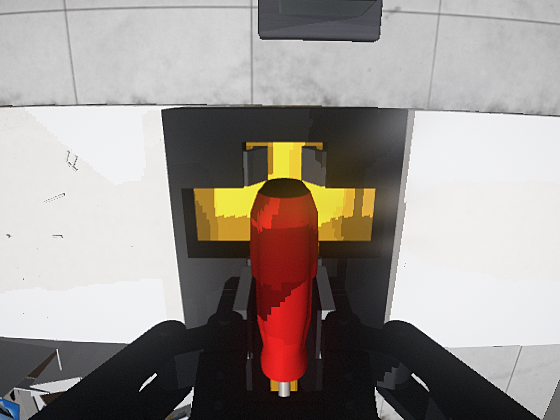

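View pics/s12.png

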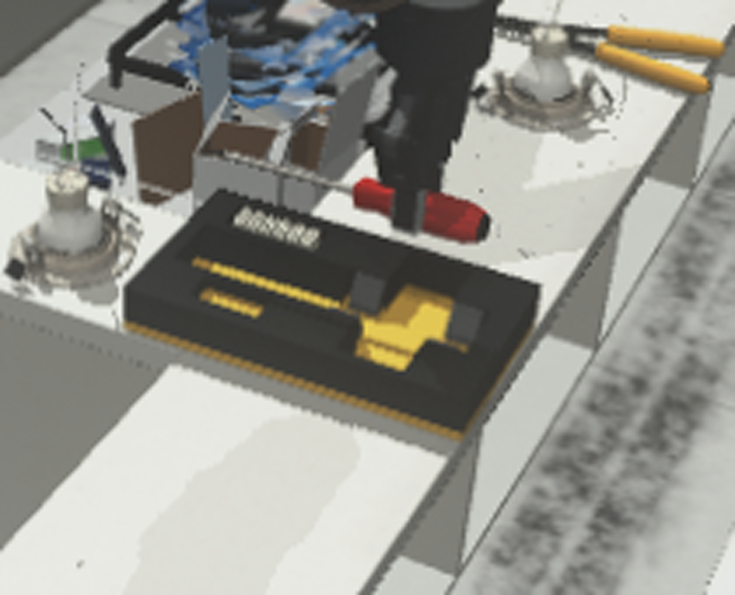

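View pics/t12.png

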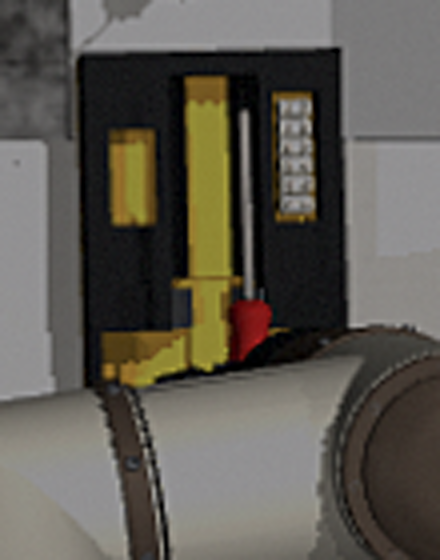

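```bash
python3 - <<'E'
from red import *
T=cam("top");S=cam("scene");A,im=ld("w12");p,q=map(np.array,json.load(open("pics/w12.json")));Rt=R.from_quat(q).as_matrix()
f=lambda u,v:((u+.5)/4-.5+320,(v+.5)/4-.5+170);g=lambda u,v:((u+.5)/3.5-.5+240,(v+.5)/3.5-.5+100)
P=tri(T,[f(244,110)],S,[g(203,152)]);print("tip",P,((P[:,:3]-p)@Rt).round(1))
print("tip top z119",plane(T,[f(244,110)],119))
# shaft line in top at z 120
w=plane(T,[f(244,112),f(250,296)],120);d=w[1]-w[0];print(w,np.degrees(np.arctan2(d[1],d[0])),np.linalg.norm(d))
# neck and butt in scene on plane tool y=0
n=Rt[:,1]
for u in((203,152),(356,192),(488,226)):
    d=rays(S,[g(*u)])[0];t=((p-S[3])@n)/(d@n);print(((S[3]+d*t-p)@Rt).round(1))
E
python3 -c "
import cv2
i=cv2.imread('pics/s12f.png')[140:175,290:390];cv2.imwrite('pics/s12z.png',cv2.resize(i,None,fx=8,fy=8,interpolation=cv2.INTER_CUBIC))"
```

```text
tip [[563.8178876  -94.65235918 119.54182572  13.71928725]] [[-151.     4.2  -24.3]]
tip top z119 [[557.90434585 -98.21041616 119.        ]]
[[ 556.79009217  -97.98941188  120.        ]
 [ 459.63209043 -100.30720057  120.        ]] -178.63341851674858 97.18564424005301
[-160.7   -0.   -18.8]
[-43.5  -0.  -22.1]
[ 51.8  -0.  -25.6]
```

View pics/s12z.png

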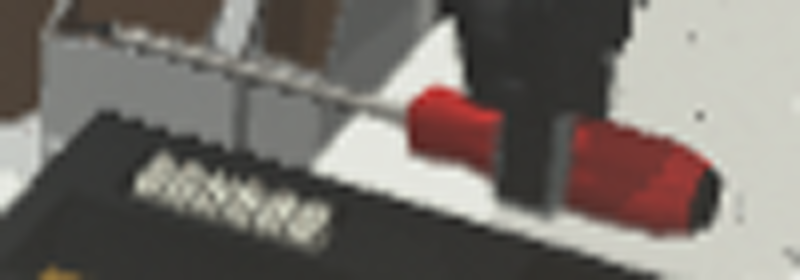

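{"op": "jog_arm", "data": {"increments": [[-0.0015,0,0.015,0],[-0.0015,0,0.035,0],[-0.0015,0,0.05,0],[-0.0015,0,0.058,0],[-0.0015,0,0.058,0]]}}

```text
clock: 11.65
position: [414.7, -100.5, 37.1]
ee_rot: [-0.01, 1.0, 0.001, -0.0]
contact_force: [1.0, 1.2, -1.5]
gripper_width: 23.8
```

```bash
python3 snap.py w13;  python3 -c "
from bench import *;import cv2
i=get_image('scene');cv2.imwrite('pics/s13f.png',i[...,::-1]);cv2.imwrite('pics/s13.png',cv2.resize(i[130:240,260:410,::-1],None,fx=5,fy=5,interpolation=cv2.INTER_CUBIC))"
```

```text
11.65 [ 414.7 -100.5   37.1] [-9.900e-03  9.999e-01  1.100e-03 -3.000e-04] 23.779845648182363 [ 1.   1.2 -1.5] 0.02
[[-1.0, -0.02, -0.001], [-0.02, 1.0, 0.002], [0.001, 0.002, -1.0]]
```

View pics/w13.png

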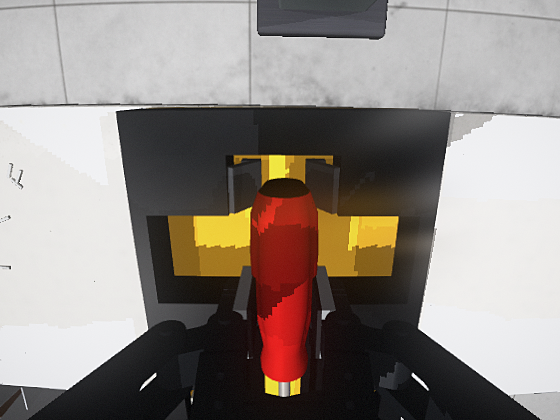

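View pics/s13.png

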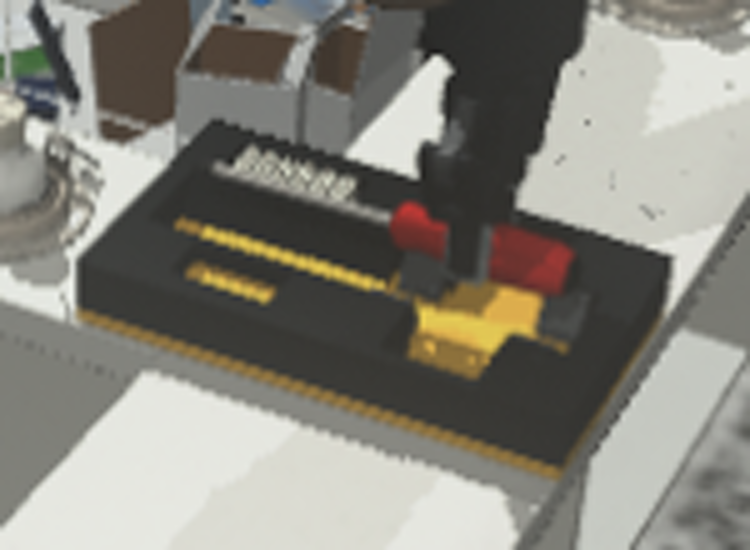

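{"op": "jog_arm", "data": {"increments": [[0,0,0.006,0],[0,0,0.012,0],[0,0,0.018,0],[0,0,0.022,0],[0,0,0.022,0]]}}

```text
clock: 12.38
position: [415.0, -100.6, 15.4]
ee_rot: [-0.01, 1.0, 0.001, 0.0]
contact_force: [0.4, 0.7, -0.5]
gripper_width: 23.8
```

```bash
python3 snap.py w14;  python3 -c "
from bench import *;import cv2
i=get_image('scene');cv2.imwrite('pics/s14.png',cv2.resize(i[130:240,260:410,::-1],None,fx=5,fy=5,interpolation=cv2.INTER_CUBIC))"
```

```text
12.375 [ 415.  -100.6   15.4] [-9.8e-03  1.0e+00  1.1e-03  2.0e-04] 23.763500986058403 [ 0.4  0.7 -0.5] 0.011
[[-1.0, -0.02, 0.0], [-0.02, 1.0, 0.002], [-0.0, 0.002, -1.0]]
```

View pics/w14.png

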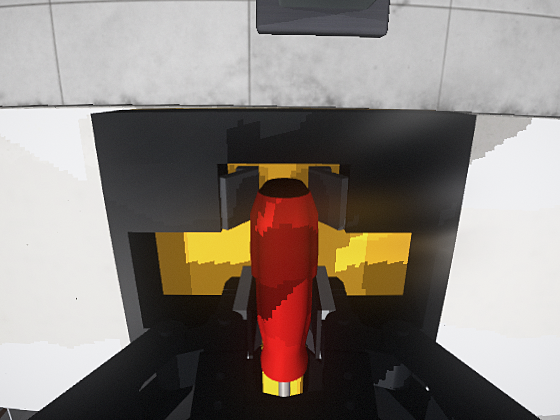

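View pics/s14.png

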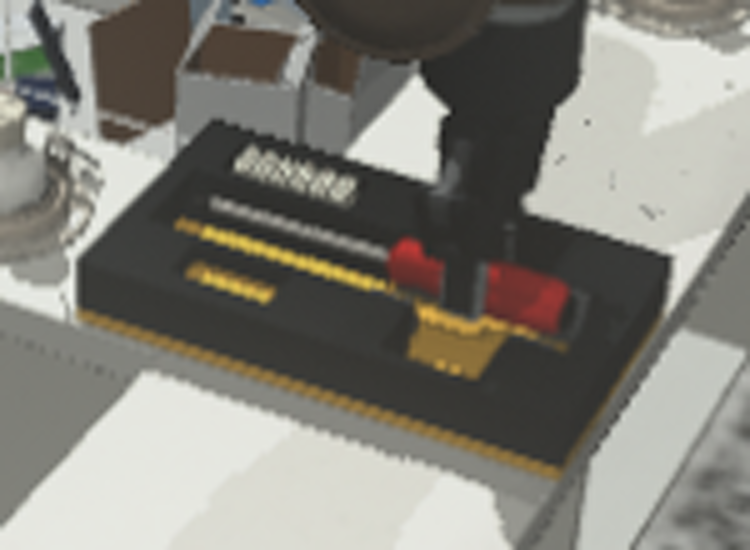

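{"op": "jog_arm", "data": {"increments": [[0,0,0.004,0],[0,0,0.008,0],[0,0,0.011,0],[0,0,0.013,0],[0,0,0.013,0]]}}

```text
clock: 13.1
position: [415.3, -100.5, 2.5]
ee_rot: [-0.01, 1.0, 0.001, 0.0]
contact_force: [0.3, 0.5, -1.2]
gripper_width: 23.7
```

```bash
python3 snap.py w15
```

```text
13.1 [ 415.3 -100.5    2.5] [-9.8e-03  1.0e+00  1.2e-03  5.0e-04] 23.652815760143802 [ 0.3  0.5 -1.2] 0.004
[[-1.0, -0.02, 0.001], [-0.02, 1.0, 0.002], [-0.001, 0.002, -1.0]]
```

View pics/w15.png

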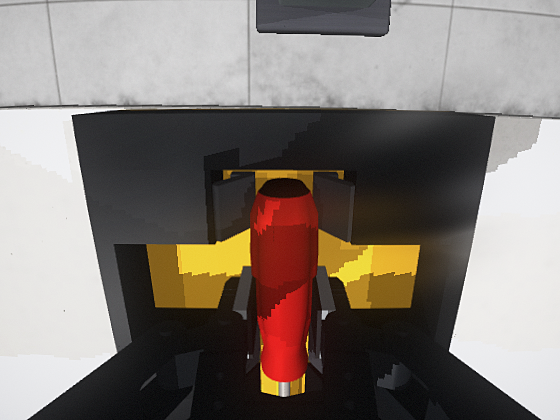

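{"op": "jog_arm", "data": {"increments": [[0,0,0.0015,0],[0,0,0.0025,0],[0,0,0.0025,0]]}}

```text
clock: 13.52
position: [415.3, -100.5, 0.5]
ee_rot: [-0.01, 1.0, 0.001, 0.001]
contact_force: [-1.9, 0.9, 3.7]
gripper_width: 24.0
```

```bash
python3 -c "
from bench import *
import numpy as np
s=read_state();print(s['clock'],s['position'],s['contact_force'],s['wrist_torque'],s['gripper_width'])"
```

```text
13.525 [ 415.27335869 -100.53817728    0.45958647] [-1.89236466  0.9363746   3.73368726] [0.07969169 0.2418731  0.01080988] 23.978191160980032
```

{"op": "jog_arm", "data": {"increments": [[0,0,0.001,0],[0,0,0.002,0],[0,0,0.002,0]]}}

```text
clock: 13.9
position: [415.2, -100.5, 0.3]
ee_rot: [-0.01, 1.0, 0.001, 0.001]
contact_force: [-6.6, 2.7, 21.7]
gripper_width: 23.9
```

```bash
python3 snap.py w16;  python3 -c "
from bench import *;import cv2
s=read_state();print(s['wrist_torque'])
i=get_image('scene');cv2.imwrite('pics/s16f.png',i[...,::-1]);cv2.imwrite('pics/s16.png',cv2.resize(i[130:240,260:410,::-1],None,fx=5,fy=5,interpolation=cv2.INTER_CUBIC))"
```

```text
13.9 [ 4.152e+02 -1.005e+02  3.000e-01] [-1.020e-02  9.999e-01  1.100e-03  9.000e-04] 23.850155294184926 [-6.6  2.7 21.7] 0.003
[[-1.0, -0.02, 0.002], [-0.02, 1.0, 0.002], [-0.002, 0.002, -1.0]]
[ 0.74572627  1.56089401 -0.06911995]
```

View pics/s16.png

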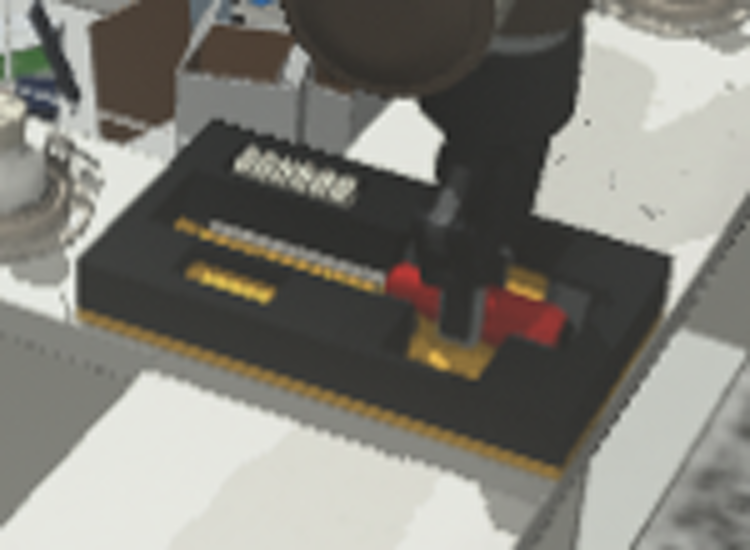

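{"op": "jog_arm", "data": {"increments": [[0,0,0,0],[0,0,0,0],[0,0,0,0],[0,0,-0.001,0]], "hand": 0.1}}

```text
clock: 14.5
position: [415.0, -100.6, 1.0]
ee_rot: [-0.01, 1.0, 0.001, 0.001]
contact_force: [-0.6, -0.0, 0.2]
gripper_width: 46.9
```

```bash
python3 snap.py w17
```

```text
14.5 [ 415.  -100.6    1. ] [-1.020e-02  9.999e-01  1.000e-03  5.000e-04] 46.94925020316303 [-0.6 -0.   0.2] 0.026
[[-1.0, -0.02, 0.001], [-0.02, 1.0, 0.002], [-0.001, 0.002, -1.0]]
```

View pics/w17.png

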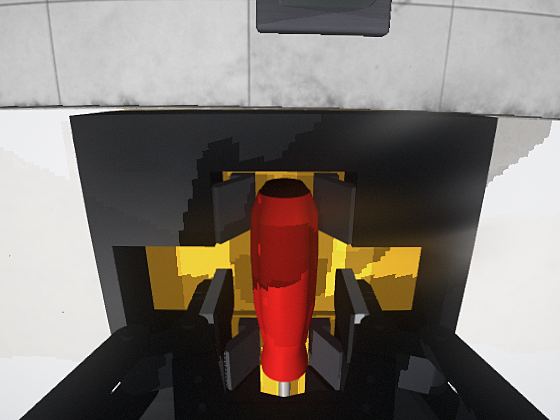

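{"op": "jog_arm", "data": {"increments": [[0,0,-0.015,0],[0,0,-0.045,0],[0,0,-0.09,0],[0,0,-0.14,0],[0,0,-0.18,0],[0,0,-0.19,0],[0,0,-0.19,0],[0,0,-0.19,0]]}}

```text
clock: 15.55
position: [413.8, -101.0, 189.5]
ee_rot: [-0.01, 1.0, 0.001, -0.001]
contact_force: [0.1, 0.6, -0.1]
gripper_width: 47.3
```

```bash
python3 snap.py w18;  python3 -c "
from bench import *;import cv2
i=get_image('scene');cv2.imwrite('pics/s18f.png',i[...,::-1]);cv2.imwrite('pics/s18.png',cv2.resize(i[130:240,260:410,::-1],None,fx=5,fy=5,interpolation=cv2.INTER_CUBIC))"
```

```text
15.55 [ 413.8 -101.   189.5] [-0.01    0.9999  0.0011 -0.0011] 47.251205971832455 [ 0.1  0.6 -0.1] 0.005
[[-1.0, -0.02, -0.002], [-0.02, 1.0, 0.002], [0.002, 0.002, -1.0]]
```

View pics/w18.png

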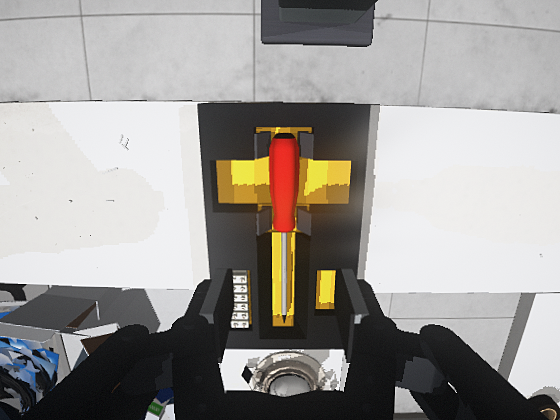

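View pics/s18.png

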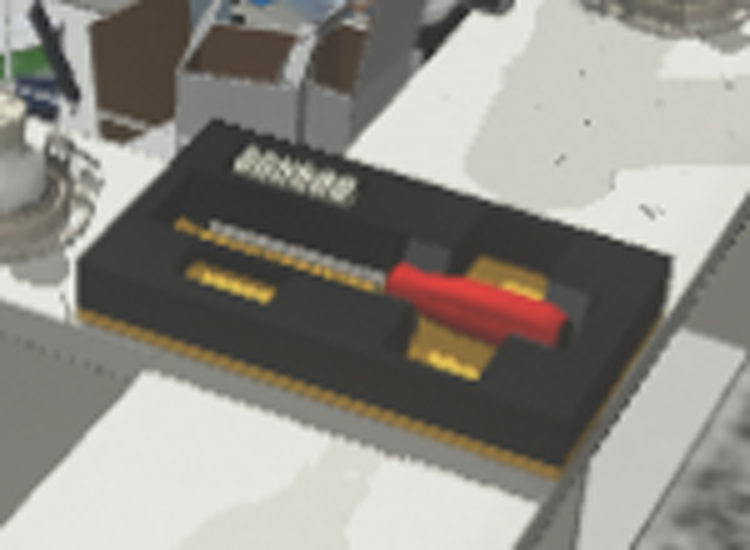

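{"op": "jog_arm", "data": {"increments": [[0,0.04,0,0],[0,0.08,0,0],[0,0.1,0,0],[0,0.1,0,0],[0,0.1,0,0]]}}

```text
clock: 16.27
position: [411.8, -1.4, 189.3]
ee_rot: [-0.01, 1.0, 0.001, -0.002]
contact_force: [-0.3, -0.5, -0.2]
gripper_width: 46.7
```

```bash
python3 snap.py w19
python3 - <<'E'
from red import *
from bench import get_image
for n,(x,y) in(("w18",(190,95)),("w19",(90,95))):
    i=cv2.imread(f"pics/{n}.png")[y:y+245,x:x+200];cv2.imwrite(f"pics/{n}z.png",cv2.resize(i,None,fx=2.4,fy=2.4,interpolation=cv2.INTER_CUBIC))
a,b=[cv2.imread(f"pics/{n}z.png")  for n in("w18","w19")];cv2.imwrite("pics/pair.png",cv2.resize(np.hstack([a,b]),None,fx=.83,fy=1/1.2*1.0))
A,ia=ld("w18");B,ib=ld("w19")
r=[]
for im,n in((ia,(284,185)),(ib,(200,185))):
    x=blob(mask(im,"red"),n);pts=x[2];mu=pts.mean(0);ax=np.linalg.svd(pts-mu,full_matrices=False)[2][0];ax*=np.sign(ax[1]);t=(pts-mu)@ax
    r.append([mu,mu+ax*t.min(),mu+ax*t.max()])
P=tri(A,r[0],B,r[1])[:,:3];print(P.round(1))
ex=np.array([-1,-.0175,0]);ey=np.array([.0175,-1,0]);O=np.array([412,-101.2,12])
for p in [*P,(P[1]+P[2])/2]:print(((p-O)@ex).round(1),((p-O)@ey).round(1),(p-O)[2].round(1))
S=cam("scene");T=cam("top")
js=get_image("scene");jt=get_image("top")
x=blob(mask(jt,"blue"),(206,263))[0];y=blob(mask(js,"blue"),(275,297))[0];print("blue now",x,y)
for n,c,im in(("top0",(206,263),0),("scene0",(275,297),0)):
    print("before",blob(mask(cv2.imread(f"pics/{n}.png")[...,::-1].copy(),"blue"),c)[0])
E
```

```text
16.275 [411.8  -1.4 189.3] [-1.010e-02  9.999e-01  7.000e-04 -1.700e-03] 46.71512803423249 [-0.3 -0.5 -0.2] 0.013
[[-1.0, -0.02, -0.003], [-0.02, 1.0, 0.001], [0.003, 0.001, -1.0]]
[[ 410.  -101.9   25.3]
 [ 368.6 -102.6   26.6]
 [ 462.4 -101.    24.7]]
2.0 0.6 13.3
43.4 0.6 14.6
-50.4 0.6 12.7
-3.5 0.6 13.7
blue now [206.08823529 263.21122995] [275.96368039 298.2566586 ]
before [206.08823529 263.21122995]
before [275.94103194 298.07371007]
```

View pics/pair.png

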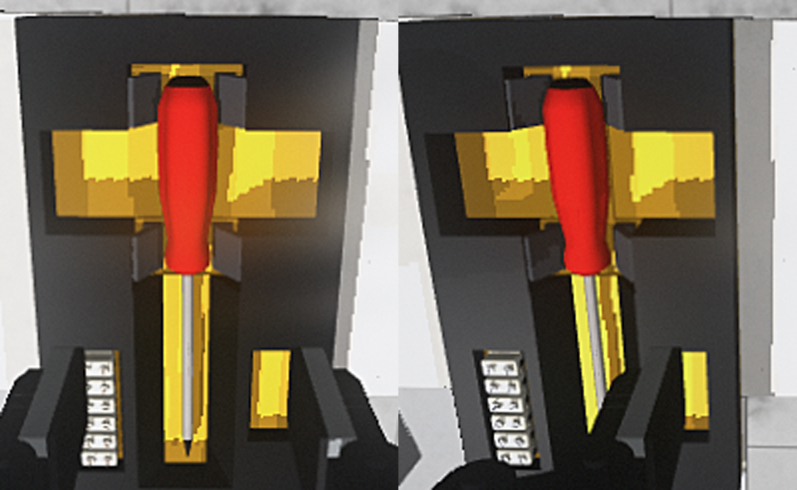

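```bash
python3 - <<'E'
from red import *
A,_=ld("w18");S=cam("scene");T=cam("top")
P=tri(A,[(283.9,321.5)],S,[(301.7,174.6)]);print(P, plane(A,[(283.9,321.5)],25.5))
E
python3 -c "
from bench import *;import cv2
i=get_image('top');cv2.imwrite('pics/t19.png',cv2.resize(i[170:310,320:430,::-1],None,fx=4,fy=4,interpolation=cv2.INTER_CUBIC))"
```

```text
[[562.83015933 -98.32030626  27.04127411   8.70688977]] [[569.3891118  -98.49268554  25.5       ]]
```

View pics/t19.png

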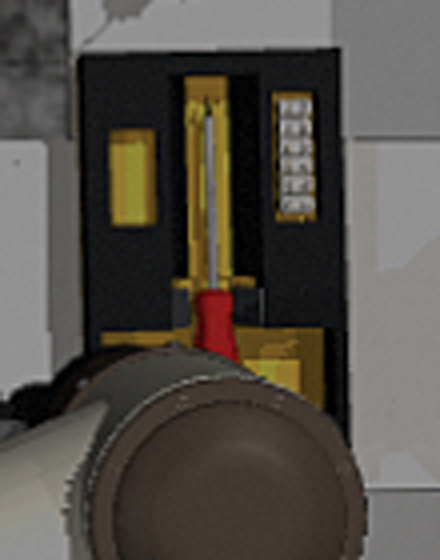

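```bash
python3 -c "
from bench import *
print(job_done())"
```

```text
the job is handed in; nothing more can be done
None
```

The red screwdriver is in its cut-out, pressed down to the bottom, with its shaft in the channel. I handed the job in at about 16.5 s of the 40 s allowed.

- **What I did:** I located the cut-out and both screwdrivers from the top, scene and wrist cameras, then gripped the red handle. I lifted it over the foam, lowered it into the cut-out and pressed until it would go no lower (about 22 N, TCP at z = 0.3 mm, predicted 0.4 mm). Then I released it and backed away.
- **Red handle at the end:** two wrist views put its centre between 3.5 mm short and 2 mm past the pocket centre along the axis. It is about 0.6 mm off across and 13.5 mm above the pocket floor; the limits are 14 mm, 10 mm and 18.5 mm.
- **Blade tip at the end:** it lies in the channel about 157 mm from the pocket centre, 3 mm off across and roughly 15 mm above the floor. That height is the weakest measurement, because the two camera rays to the tip missed each other by 9 mm.
- **Blue screwdriver:** its centroid is unchanged in the top picture and moved 0.2 px in the scene picture.
- **Robot:** the arm was clear of everything, and the force reading was about zero.

**Disagreement:** the fingertips were about 30 mm farther back from the TCP than the stated 17 mm ahead. The first grasp closed on air above the handle. I re-estimated the fingertip position from the wrist and scene pictures, went lower and gripped it on the second try.

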